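Hold the dosing barrel in its V-block on the sprung gauge table

ROBOT

A 6-joint arm with a two-finger parallel gripper is mounted at the origin on the work surface. World frame = base frame: x ahead of the robot, y to its left, z up, the work surface at z = 0. Lengths are in mm, angles in rad, forces in N, time in s.
With the tool pointing down it reaches from about 350 to 975 mm from the base axis. Payload 7.1 kg.
Tool frame: the origin (TCP) lies midway between the tips of the shut fingers; the grasp point (between the pads) lies 19 mm behind it (ctrl.grasp_offset is the distance from the TCP to the grasp point, in mm); z points along the fingers, y is the line along which they close (so a half turn about z gives the same grasp; the last joint's range is limited). The gripper opens to 88 mm and grips with 3 to 60 N. Pads are 20 mm wide; open, the fingers measure 115 mm over their backs; the gripper's body (75 mm by 178 mm) begins 61 mm behind the grasp point.
Start: joints at [1.233, 0.423, 1.63, -0, 1.089, -0.019], TCP at [195.86, 593.501, 196.675] pointing down, gripper open.
Joint ranges: [-3, 3], [-0.9, 2.11], [0.09, 2.58], [-1.31, 4.45], [0.11, 2.69], [-2.54, 2.54]. Speed limits (rad/s): [2.39, 2.39, 3.01, 3.14, 3.14, 3.14].

INTERFACE

Orientations are given as a rotation vector (axis times angle).
In Python, from workcell import sensors, viewer, ctrl gives the robot as it stands. The module is installed in compiled form; this text tells all that it offers.
- The arm moves only by the shell command python3 -m handwheel 'ROWS'. ROWS is JSON, a list of rows, each a list of 7 numbers: the shift along the tool's x, y, z in mm, then the turn, a rotation vector about the tool's x, y, z in rad, then the closure, from 0 (fully open) to 1 (shut). In form: [[x, y, z, rx, ry, rz, jaw], ...]. A call has 1 to 10 rows; each row shifts and turns the commanded pose from where the row before left it, along the tool's axes as they then stand; what a row does not reach is not made up. A row lasts 1/8 s, in which the tool goes at most 62.5 mm and 10.7 degrees, less where a joint would pass 70% of its speed; a pose out of reach is approached as far as the arm can. A call is refused whole if a number of a shift passes 62.5 or a number of a turn 0.188, either way. A call with a gripper value outside its range is refused whole. The fingers move at their own pace and stop on an object; the grip force is fixed at half the most. Time passes only in rows, so rows that do not move let the fingers close. It gives the time, the measured TCP pose, the force, the opening and the grip force at its end, in the units of the state.
- sensors.get_obs(): the state, without advancing time (a new reading comes with each control period).
- viewer.get_image(name): name is "scene" or "top"; returns a dict with "frame" (480x640x3 uint8, blue, green, red), "fov_y" (degrees; the focal length in pixels is half the picture's height over the tangent of half this angle, whatever the lens; pixels are square), "cx", "cy" (the principal point, pixels), "R" (3x3) and "t" (3): a world point X has camera coordinates R X + t. Camera axes: x right, y down, z forward; pixel columns grow to the right and rows downward; lengths in mm; the calibration is good to about 2 mm. A picture is of the moment at which its call begins. There is no depth.
- ctrl.close_job(): hands the job in; it is judged then, once.
The state is a dict: "t": time; "qpos": joint angles; "qvel": joint speeds; "joint_torque": joint torques, N m; "ee_pos": TCP position; "orientation": TCP orientation; "ft_force": force on the tool from outside, world axes, zero at the start; "moment": the same for the moment, N m; "width": finger opening in mm; "grasp_force": force on a finger pad.
Only numpy, scipy, OpenCV 4.12 (cv2) and the standard library are available. Lean on these libraries where they do the work, as an engineer would, in place of code of your own. Each camera call takes 0.05 s, during which the arm holds its last target. There are 200 camera calls.

TASK

Set the aluminium V-block into its matching pocket on the sprung gauge table and let go of it, then lay the steel dosing barrel in the V, centred along the block and resting on both flanks. Press the barrel straight down onto both flanks, gently, until the gauge table has sunk clearly more than half of its spring travel but without ramming it, and finish like that: your program ends while the robot is still pressing and holding it down. Leave the other things on the bench where they are.

Things in the scene. Friction and masses are not known exactly. Their poses are not given: they have to be found in the camera images.
- vblock_center (a point): Loose aluminium V-block 90 (x) x 50 (y) x 48 mm high, 0.3-0.5 kg, same turned half round. Point: its centre, 24 mm above the underside. A land 18 mm long at each end carries a 90-degree V, groove along x; the 54 mm gap between has only a web 28 mm high, 50 mm wide: grip it across y, or reach down there beside a barrel in the V. A seated barrel's axis is 56 mm above the underside (32 above this point).
- barrel_center (a point): Loose steel dosing barrel, 0.28-0.42 kg: cylinder 36 mm in diameter, 100 mm long along x, with a stub 16 mm thick and 16 mm long on its +x end. Point: middle of the 36 mm cylinder, on its axis. It starts level in the plastic cradle, axis 33 mm above the bench. Either end may face either way in the V.
- cradle: Fixed grey plastic cradle 110 (x) x 60 mm, origin at the centre of its underside. Two saddles at x = -41 and +41 mm (12 mm thick, 44 mm wide, at most 23 mm high) carry the barrel along x, its underside 15 mm above the bench; between them only a 5 mm base plate lies below it.
- pocket (a point): Centre of the floor of the gauge table's rectangular pocket, 70 mm above the bench at rest; sinks with the table. x along the pocket, z up. Pocket 94 (x) x 54 (y) mm, 6 mm deep: the V-block drops in with 2 mm of play each side, its groove along x.
- station: Gauge station: fixed grey housing 150 x 150 mm, 45 mm high, origin at the centre of its underside. Above it the sprung steel gauge table, 120 (x) x 150 (y) x 16 mm, top 76 mm above the bench at rest, with the rectangular pocket at y = +33 mm and a round pocket, 42 mm wide, at y = -40 mm, which is not for the V-block.
- platen (a joint): How far the sprung gauge table has sunk, m: 0 at rest, 0.012 on its bottom stop. It sinks straight down. Preloaded: it starts to move at about 10 N of total load (V-block and barrel alone, 6 to 9 N, do not move it), then needs 1.2 N more per mm; it springs back when let go.
- spacer_mid (a point): Bystander: plain aluminium block without a V, 90 x 50 x 30 mm, point at its centre.
- ring: Bystander: steel ring gauge, 39 mm wide, 18 mm high, origin at the centre of its underside.
- nozzle: Bystander: small steel nozzle standing upright, 28 mm wide, 60 mm high, origin at the centre of its foot.
- wrench: Bystander: steel wrench lying flat along its own x, origin under its middle.
- cup: Bystander: cream paper cup, 90 mm wide at the rim, 100 mm high, origin at the centre of its foot.
- jar: Bystander: white jar with a steel cap, 72 mm wide, 90 mm high, origin at the centre of its foot.
Not all that is in view belongs to the job. What is shaped like the part that bears vblock_center but pink is not meant. There is more than one size of the station; the job needs the larger.

How it is judged:
By the outcome, as a careful person would: the job done as asked, in the order asked, and still so for the second after the job is handed in, while the arm keeps its last pose, push and grip.
It also fails if it takes over 72 s, if anything falls off the work surface, if the arm or the gripper's body presses on something with over 40 N, if the wrist force passes 120 N, or if a joint passes its speed limit or range.

## Working session

There is one attempt and no reset: what is moved stays moved. The work goes in short steps, Python scripts to look and compute and a shell command to move; the robot and the scene stay as the last step left them, time stands still between calls to the robot, and variables do not carry over. Pictures are saved under pics/ and viewed, at most 10 in all, crops included, and the job is handed in when it is done.

```bash
mkdir -p pics; cat > h.py <<'E'
import numpy as np, cv2, json
from workcell import sensors, viewer, ctrl
def shot(n):
    im=viewer.get_image(n); im['R']=np.array(im['R']);im['t']=np.array(im['t']);im['f']=240/np.tan(np.radians(im['fov_y'])/2);return im
def ray(im,u,v,z):
    d=im['R'].T@np.array([(u-im['cx'])/im['f'],(v-im['cy'])/im['f'],1]);c=-im['R'].T@im['t']
    return c+d*(z-c[2])/d[2]
def proj(im,X):
    p=im['R']@np.array(X,float)+im['t'];return p[:2]/p[2]*im['f']+[im['cx'],im['cy']]
E
python3 - <<'E'
from h import *
for n in("scene","top"):
    im=shot(n);cv2.imwrite(f'pics/{n}0.png',im['frame']);print(n,im['f'],im['cx'],im['cy'],im['R'].round(3).tolist(),(-im['R'].T@im['t']).round(0))
o=sensors.get_obs();print(o)
E
```

```text
scene 566.5362212421236 317.3172431319124 229.78894293830345 [[-0.508, 0.861, 0.002], [0.469, 0.279, -0.838], [-0.723, -0.424, -0.546]] [1417.  501.  715.]
top 536.5282819308195 330.915760164894 237.8611018746309 [[0.026, -1.0, -0.002], [-0.992, -0.026, -0.127], [0.127, 0.005, -0.992]] [ 446.   18. 1168.]
{'t': 0.1, 'qpos': array([ 1.23300755e+00,  4.23764728e-01,  1.63059693e+00, -4.03873603e-05,
        1.08861766e+00, -1.89982887e-02]), 'qvel': array([ 1.64043330e-03, -2.67414042e-03,  1.92723310e-06,  1.17581862e-03,
       -6.95877265e-04, -2.74646510e-03]), 'joint_torque': array([-3.18077155e-04, -5.45623255e+01, -2.74325752e+01,  6.45478559e-02,
        1.88067049e-02, -4.49177753e-05]), 'ee_pos': array([195.69393525, 593.00617512, 195.98581388]), 'orientation': array([-4.98574517e-01, -3.10156386e+00,  2.15341972e-03]), 'ft_force': array([-0.12441384, -0.11395829, -0.05527062]), 'moment': array([ 0.00521111,  0.04149905, -0.06129126]), 'grasp_force': 0.0, 'width': 87.76084570537954}
```

View pics/scene0.png

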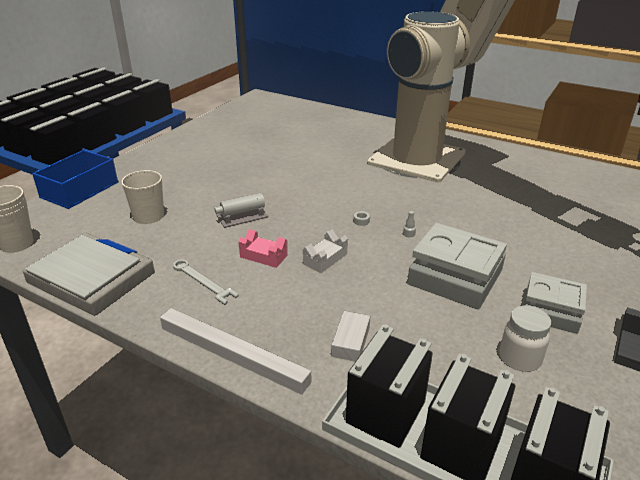

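View pics/top0.png

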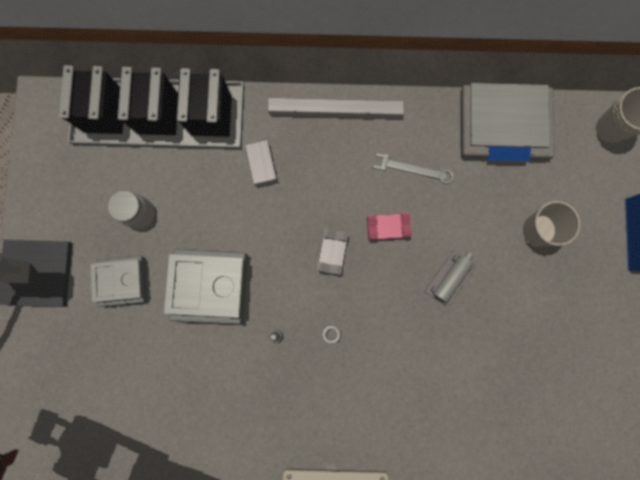

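Scene view: the candidates for the V-block are grey (326,251), pink (263,249, excluded) and the plain spacer (350,335). In the top view these are at (333,252), (389,227) and (261,163). Stations in the top view are the larger at (205,287) and the smaller at (117,281). The barrel in its cradle is at top (453,277). I choose the grey V-block and the larger station, and check both in one close crop.

```bash
python3 - <<'E'
from h import *
t=cv2.imread('pics/top0.png');s=cv2.imread('pics/scene0.png')
def c(i,u,v,w,h,k):return cv2.resize(i[v:v+h,u:u+w],None,fx=k,fy=k,interpolation=cv2.INTER_CUBIC)
a=np.vstack([np.hstack([c(t,303,222,60,60,5),c(t,155,240,100,100,3),]),np.hstack([c(t,420,240,60,60,5),c(s,290,220,75,75,4)])])
cv2.imwrite('pics/crop1.png',a)
E
```

```text
(no output)
```

View pics/crop1.png

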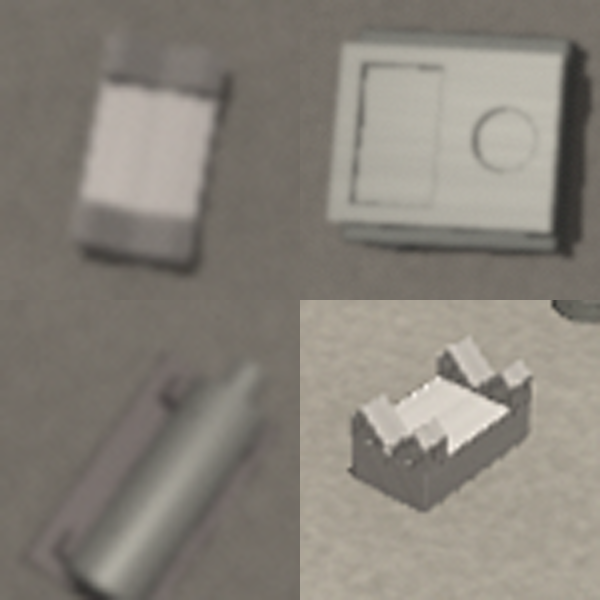

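The crop confirms a grey block with V lands (web corners near top (324–347, 239–266)), the larger station with its rectangular pocket on the +y side, and the barrel with its stub toward the upper right. Next I fit poses to these corners.

```bash
cat > fit.py <<'E'
from h import *
from scipy.optimize import least_squares
T=shot('top');S=shot('scene')
def W(p,q):
    c,s=np.cos(p[2]),np.sin(p[2]);return [p[0]+c*q[0]-s*q[1],p[1]+s*q[0]+c*q[1],q[2]]
def fit(obs,p0):
    f=lambda p:np.concatenate([proj(im,W(p,q))-uv for im,q,uv in obs])
    r=least_squares(f,p0);print(r.x.round(3),'res',r.fun.round(1));return r.x
a=lambda x,y:np.array([303+x/5,222+y/5])
b=lambda x,y:np.array([155+(x-300)/3,240+y/3])
c=lambda x,y:np.array([420+x/5,240+(y-300)/5])
d=lambda x,y:np.array([290+(x-300)/4,220+(y-300)/4])
E
cat > m.py <<'E'
from fit import *
# web top corners (z28) image up = +x, left=+y
V=[(T,(27,25,28),a(105,85)),(T,(27,-25,28),a(218,92)),(T,(-27,-25,28),a(193,218)),(T,(-27,25,28),a(82,210))]
pv=fit(V,[420,0,0]);
V2=V+[(S,(45,25,0),d(425,510)+np.nan) ] if 0 else V
P=[(T,(47,27,76),b(362,65)),(T,(47,-27,76),b(443,68)),(T,(-47,-27,76),b(437,207)),(T,(-47,27,76),b(355,203))]
pp=fit(P,[400,250,0])
G=[(T,(60,75,76),b(345,42)),(T,(60,-75,76),b(565,48)),(T,(-60,-75,76),b(553,232)),(T,(-60,75,76),b(328,218))]
pg=fit(G,[400,230,0]);print('pocket from table',W(pg,(0,33,70)))
B=[(T,(-50,0,33),c(100,585)),(T,(50,0,33),c(232,393)),(T,(66,0,33),c(250,367))]
pb=fit(B,[350,-230,-.6])
def dr(img,im,p,pts):
    u=np.array([proj(im,W(p,q)) for q in pts]);
    cv2.polylines(img,[(u*16).round().astype(int)],True,(0,0,255),1,cv2.LINE_AA,4)
sc=4
def big(im):
    j=dict(im);j['frame']=cv2.resize(im['frame'],None,fx=sc,fy=sc,interpolation=cv2.INTER_CUBIC);j['f']*=sc;j['cx']=im['cx']*sc+1.5;j['cy']=im['cy']*sc+1.5;return j
R=lambda x,y,z:[(x,y,z),(x,-y,z),(-x,-y,z),(-x,y,z)]
out=[]
for im,rs in((T,[(300,220,60,70),(160,240,90,90),(425,240,55,70)]),(S,[(295,220,60,70),(405,215,105,90),(210,180,65,70)])):
    j=big(im);F=j['frame']
    dr(F,j,pv,R(27,25,28));dr(F,j,pv,R(45,25,0))
    dr(F,j,pp,R(47,27,76));dr(F,j,pg,R(60,75,76));dr(F,j,pg,R(75,75,45))
    dr(F,j,pb,[(-50,0,51),(50,0,51)]);dr(F,j,pb,[(66,0,33),(66,0,41)]);dr(F,j,pb,[(-50,18*np.cos(t),33+18*np.sin(t)) for t in np.linspace(0,6.2,30)]);dr(F,j,pb,[(50,18*np.cos(t),33+18*np.sin(t)) for t in np.linspace(0,6.2,30)]);dr(F,j,pb,R(55,30,0))
    out.append(np.hstack([cv2.resize(F[y*4:(y+h)*4,x*4:(x+w)*4],(266,300)) for x,y,w,h in rs]))
cv2.imwrite('pics/over1.png',np.vstack(out))
E
python3 m.py
```

```text
[ 5.61268e+02  1.94310e+01 -1.08000e-01] res [-1.  -0.8 -0.4  0.9  1.2  0.7  0.2 -0.8]
[4.81669e+02 3.11499e+02 6.00000e-03] res [ 0.5  0.1 -0.1 -0.4 -0.5 -0.3  0.1  0.5]
[ 4.83178e+02  2.78738e+02 -2.10000e-02] res [-0.1 -0.3 -0.2  1.1 -0.3 -0.9  0.5  0.2]
pocket from table [np.float64(483.87298881299125), np.float64(311.7309436898366), 70]
[ 512.607 -235.556   -0.596] res [-0.3  0.4 -0.2  0.3  0.4 -0.7]
```

View pics/over1.png

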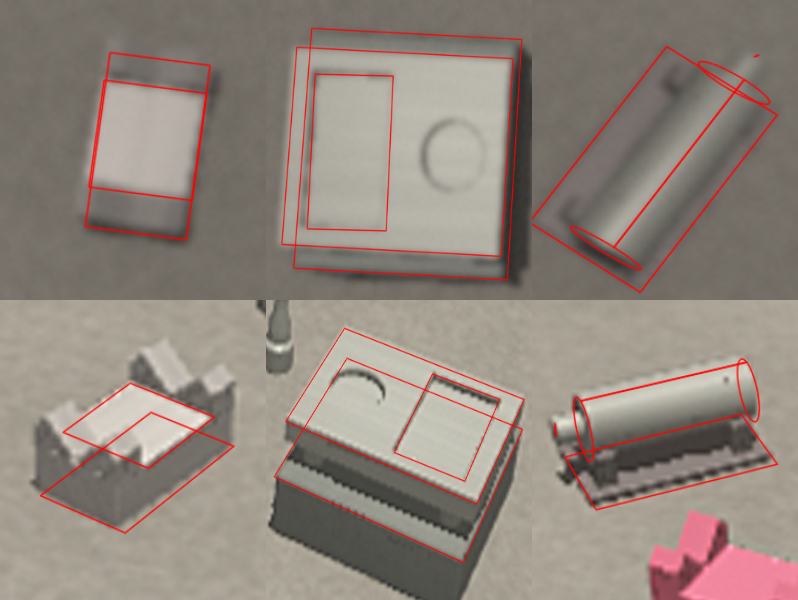

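The overlays fit in both views. I refine with the scene corners and work out the first move.

```bash
cat > go.py <<'E'
import sys
from h import *
from scipy.spatial.transform import Rotation as Ro
def go(x,y,z,yawy):
    o=sensors.get_obs();R=Ro.from_rotvec(o['orientation']);M=R.as_matrix()
    t=Ro.from_matrix(np.column_stack([np.cross([np.cos(yawy),np.sin(yawy),0],[0,0,-1]),[np.cos(yawy),np.sin(yawy),0],[0,0,-1]]))
    d=M.T@(np.array([x,y,z])-o['ee_pos']);w=(R.inv()*t).as_rotvec()
    print('pos',o['ee_pos'].round(2),'yawy',round(float(np.arctan2(M[1,1],M[0,1])),4),'F',o['ft_force'].round(2),'w',round(o['width'],1),'t',round(o['t'],2))
    print('shift',d.round(1),'turn',w.round(4),'q6',o['qpos'][5].round(2))
if __name__=='__main__':go(*map(float,sys.argv[1:5]))
E
python3 - <<'E'
from fit import *
e=lambda x,y:np.array([295+x/4.433,220+(y-300)/4.286])
V=[(T,(27,25,28),a(105,85)),(T,(27,-25,28),a(218,92)),(T,(-27,-25,28),a(193,218)),(T,(-27,25,28),a(82,210))]
s=[(S,(45,-25,0),e(33,485)),(S,(45,25,0),e(125,533)),(S,(-27,-25,28),e(130,383)),(S,(-27,25,28),e(213,417))]
fit(s,[560,19,-.1]);p=fit(V+s,[560,19,-.1])
from go import go
go(p[0],p[1],110,p[2]+np.pi/2)
E
```

```text
[ 5.60928e+02  1.94090e+01 -1.38000e-01] res [ 1.   1.5 -1.1 -0.7  0.1 -0.6  0.  -0.3]
[ 5.61169e+02  1.93960e+01 -1.24000e-01] res [-0.8 -0.9 -0.3  1.2  1.   0.9  0.  -1.   1.1  1.8 -0.8 -0.6 -0.2 -0.5
 -0.1 -0.4]
pos [195.79 593.32 196.4 ] yawy 1.252 F [-1.01 -0.14 -0.91] w 87.9 t 0.3
shift [-526.8 -430.4   86.6] turn [-5.000e-04 -1.000e-04 -1.949e-01] q6 -0.02
```

```bash
python3 -m handwheel '[[-37,-30,0,0,0,0,0],[-37,-30,0,0,0,0,0],[-37,-30,0,0,0,0,0],[-37,-30,0,0,0,0,0],[-37,-30,0,0,0,0,0],[-37,-30,0,0,0,0,0],[-37,-30,0,0,0,0,0],[-37,-30,0,0,0,0,0],[-37,-30,0,0,0,0,0],[-37,-30,0,0,0,0,0]]' >/dev/null; python3 -m handwheel '[[-37,-30,0,0,0,0,0],[-37,-30,0,0,0,0,0],[-37,-30,0,0,0,0,0],[-37,-30,0,0,0,0,0],[0,0,0,0,0,-0.1,0],[0,0,0,0,0,-0.1,0],[0,0,30,0,0,0,0],[0,0,0,0,0,0,0],[0,0,0,0,0,0,0]]'; python3 go.py 561 19.4 10 1.446
python3 -c "
from h import *
a=[];
for n,(u,v,w,h) in(('top',(290,210,80,80)),('scene',(260,150,130,130))):
    im=shot(n);a.append(cv2.resize(im['frame'][v:v+h,u:u+w],(400,400),interpolation=cv2.INTER_CUBIC))
cv2.imwrite('pics/above1.png',np.hstack(a))"
```

```text
t: 2.68
ee_pos: [556.4, 32.4, 167.3]
orientation: [0.186, 3.136, 0.0]
ft_force: [-0.1, 0.3, -0.1]
width: 87.9
grasp_force: 0.0
pos [556.44  32.38 167.25] yawy 1.452 F [-0.07  0.31 -0.11] w 87.9 t 2.67
shift [ -6.  -12.4 157.3] turn [0.0001 0.0003 0.006 ] q6 -1.42
```

View pics/above1.png

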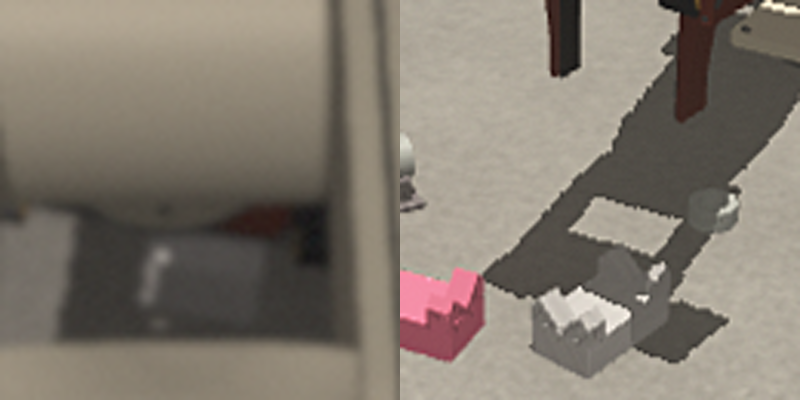

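The arm hides the top view. In the scene view the fingertips are at about (313,174) and (354,190), above the grey block at (333,255). I compare them with the TCP projection.

```bash
python3 -c "
from h import *
S=shot('scene');o=sensors.get_obs();x=o['ee_pos'];d=np.array([np.cos(1.452),np.sin(1.452),0])
for s in(-50.7,50.7):print(proj(S,x+s*d))"
python3 -m handwheel '[[-3,-6.2,0,0,0,0,0],[-3,-6.2,0,0,0,0,0],[0,0,40,0,0,0,0],[0,0,40,0,0,0,0],[0,0,40,0,0,0,0],[0,0,20,0,0,0,0],[0,0,0,0,0,0,0],[0,0,0,0,0,0,0]]'; python3 go.py 561 19.4 10 1.446
```

```text
[313.15435784 183.95759194]
[354.72610872 199.25596541]
t: 3.82
ee_pos: [561.4, 19.0, 27.5]
orientation: [0.187, 3.135, 0.0]
ft_force: [-1.0, -0.5, -0.4]
width: 87.8
grasp_force: 0.0
pos [561.4   19.04  27.47] yawy 1.4518 F [-0.95 -0.46 -0.39] w 87.8 t 3.83
shift [ 0.5  0.3 17.5] turn [0.0001 0.0012 0.0058] q6 -1.44
```

```bash
python3 -c "
from h import *
im=shot('scene');o=sensors.get_obs();x=o['ee_pos'];d=np.array([np.cos(1.452),np.sin(1.452),0]);print(o['width'])
F=cv2.resize(im['frame'],None,fx=6,fy=6,interpolation=cv2.INTER_CUBIC)
for s in(-50.7,0,50.7):
    u=proj(im,x+s*d);print(u);cv2.circle(F,tuple((u*6+2.5).astype(int)),4,(0,255,0),1)
u,v=270,190;cv2.imwrite('pics/near1.png',F[v*6:v*6+600,u*6:u*6+720])"
```

```text
87.93239193294541
[306.84712221 240.50827152]
[325.68978296 248.70590829]
[345.3590163  257.26315149]
```

View pics/near1.png

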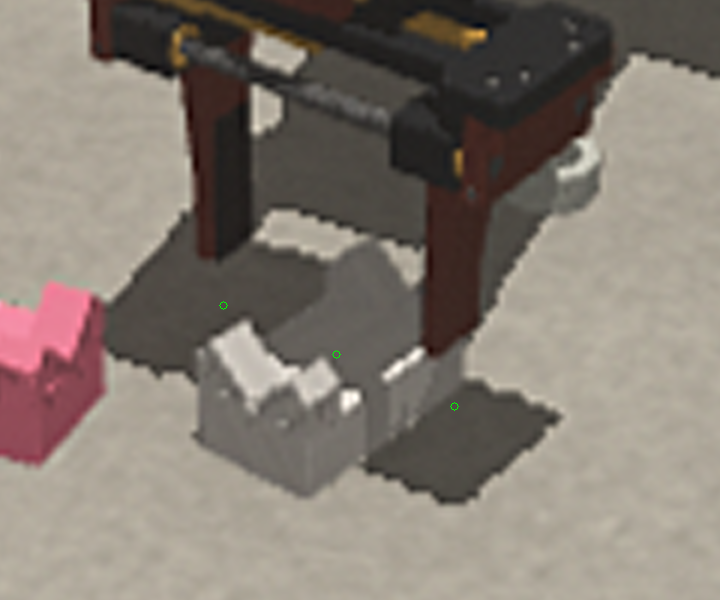

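The fingers straddle the block, but their tips, at crop (222,258) and (452,355), sit about 18 mm above the projected TCP at (223,305) and (454,406). They may swing forward on closing. I close partly, clear of the block, and check.

```bash
python3 -m handwheel '[[0,0,0,0,0,0,0.3],[0,0,0,0,0,0,0.3],[0,0,0,0,0,0,0.3],[0,0,0,0,0,0,0.3]]';python3 -c "
from h import *
im=shot('scene');o=sensors.get_obs();x=o['ee_pos'];d=np.array([np.cos(1.452),np.sin(1.452),0]);w=o['width'];print(w)
F=cv2.resize(im['frame'],None,fx=6,fy=6,interpolation=cv2.INTER_CUBIC)
for s in(-w/2-6.7,0,w/2+6.7):
    u=proj(im,x+s*d);print(u);cv2.circle(F,tuple((u*6+2.5).astype(int)),4,(0,255,0),1)
u,v=290,200;cv2.imwrite('pics/near2.png',F[v*6:v*6+480,u*6:u*6+480])"
```

```text
t: 4.38
ee_pos: [560.6, 19.3, 26.8]
orientation: [0.186, 3.136, 0.0]
ft_force: [0.9, 0.3, -0.5]
width: 61.7
grasp_force: 0.0
61.81415055156571
[311.94846499 242.79798317]
[325.99255039 248.90908344]
[340.49058507 255.21771382]
```

View pics/near2.png

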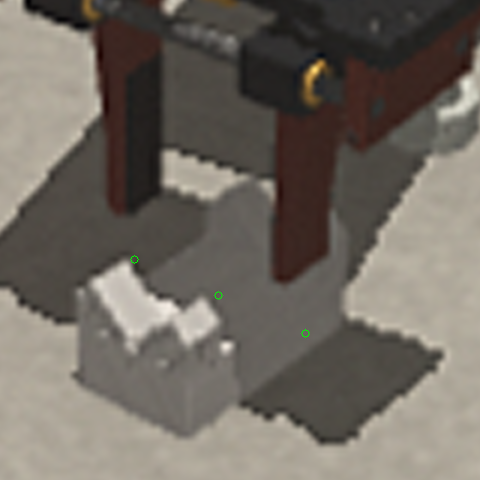

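The offset stays, so it is not finger swing. The tips sit roughly 20 mm above the reported TCP in this view. I go lower with care and look again.

```bash
python3 -m handwheel '[[0.3,0.2,8,0,0,0,0.3],[0,0,7,0,0,0,0.3],[0,0,3,0,0,0,0.3],[0,0,0,0,0,0,0.3],[0,0,0,0,0,0,0.3]]';python3 -c "
from h import *
im=shot('scene');o=sensors.get_obs();x=o['ee_pos'];d=np.array([np.cos(1.452),np.sin(1.452),0]);w=o['width'];print(w,x,o['ft_force'])
F=cv2.resize(im['frame'],None,fx=6,fy=6,interpolation=cv2.INTER_CUBIC)
for s in(-w/2-6.7,0,w/2+6.7):
    u=proj(im,x+s*d);print(u);cv2.circle(F,tuple((u*6+2.5).astype(int)),4,(0,255,0),1)
u,v=290,200;cv2.imwrite('pics/near3.png',F[v*6:v*6+480,u*6:u*6+480])"
```

```text
t: 5.05
ee_pos: [560.4, 19.5, 8.7]
orientation: [0.186, 3.136, -0.0]
ft_force: [0.1, -1.0, 0.0]
width: 61.4
grasp_force: 0.0
61.41562161129464 [560.48321208  19.53384436   8.79925179] [ 0.3797221   0.01879045 -0.20623866]
[312.16894985 249.66040404]
[326.02864516 255.79744766]
[340.33024198 262.13016432]
```

View pics/near3.png

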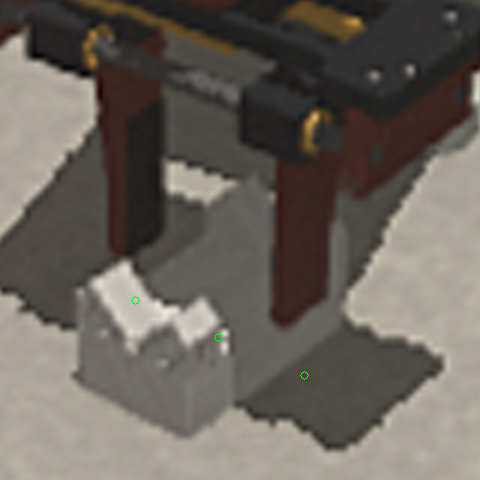

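```bash
python3 -c "
from h import *
print(ctrl.grasp_offset)"; python3 -m handwheel '[[0,0,2,0,0,0,0.3],[0,0,2,0,0,0,0.3],[0,0,2,0,0,0,0.3],[0,0,0,0,0,0,0.3],[0,0,0,0,0,0,0.3]]'
```

```text
18.700000000000003
t: 5.72
ee_pos: [560.3, 19.5, 2.7]
orientation: [-0.186, -3.136, 0.0]
ft_force: [-0.0, -0.3, 0.4]
width: 61.1
grasp_force: 0.0
```

```bash
python3 -m handwheel '[[0,0,1,0,0,0,0.3],[0,0,1,0,0,0,0.3],[0,0,1,0,0,0,0.3],[0,0,0,0,0,0,0.3]]';python3 -m handwheel '[[0,0,1,0,0,0,0.3],[0,0,1,0,0,0,0.3],[0,0,0,0,0,0,0.3]]'
```

```text
t: 6.22
ee_pos: [560.3, 19.5, -0.4]
orientation: [-0.187, -3.136, -0.0]
ft_force: [-0.4, -0.3, 0.3]
width: 61.5
grasp_force: 0.0
t: 6.6
ee_pos: [560.2, 19.5, -2.4]
orientation: [-0.186, -3.136, 0.0]
ft_force: [-0.6, 0.1, -0.0]
width: 61.5
grasp_force: 0.0
```

No contact at z = −2.4, so the reported TCP really lies about 20 mm beyond the tips. I go on to about −10 and close.

```bash
python3 -m handwheel '[[0,0,2,0,0,0,0.3],[0,0,2,0,0,0,0.3],[0,0,2,0,0,0,0.3],[0,0,0,0,0,0,0.3]]';python3 -m handwheel '[[0,0,1.5,0,0,0,0.3],[0,0,0,0,0,0,0.7],[0,0,0,0,0,0,0.7],[0,0,0,0,0,0,0.7],[0,0,0,0,0,0,0.7],[0,0,0,0,0,0,0.7]]'
```

```text
t: 7.1
ee_pos: [560.2, 19.5, -8.5]
orientation: [-0.186, -3.136, 0.0]
ft_force: [0.4, 0.3, -1.2]
width: 61.5
grasp_force: 0.0
t: 7.85
ee_pos: [560.3, 19.5, -9.9]
orientation: [-0.186, -3.136, 0.0]
ft_force: [0.7, -0.5, -1.3]
width: 49.9
grasp_force: 29.7
```

```bash
python3 -m handwheel '[[0,0,-10,0,0,0,0.7],[0,0,-30,0,0,0,0.7],[0,0,-40,0,0,0,0.7],[0,0,-40,0,0,0,0.7],[0,0,-10,0,0,0,0.7],[0,0,0,0,0,0,0.7]]'; python3 go.py 482 311.5 110 1.561
```

```text
t: 8.6
ee_pos: [560.2, 19.6, 120.2]
orientation: [0.186, 3.136, 0.0]
ft_force: [-0.2, 0.6, -4.7]
width: 50.2
grasp_force: 29.7
pos [560.17  19.58 120.22] yawy 1.452 F [-0.2   0.63 -4.66] w 50.2 t 8.6
shift [112.2 280.6  10.2] turn [ 1.00e-04  5.00e-04 -1.09e-01] q6 -1.44
```

```bash
python3 -m handwheel '[[14,35,0,0,0,0,0.7],[14,35,0,0,0,0,0.7],[14,35,0,0,0,0,0.7],[14,35,0,0,0,0,0.7],[14,35,0,0,0,0,0.7],[14,35,0,0,0,0,0.7],[14,35,0,0,0,0,0.7],[14,35.5,0,0,0,-0.109,0.7],[0,0,0,0,0,0,0.7],[0,0,0,0,0,0,0.7]]'; python3 go.py 482 311.5 80 1.561
python3 -c "
from h import *
im=shot('scene');cv2.imwrite('pics/s4.png',im['frame']);u,v,w,h=395,160,130,150
A=cv2.resize(im['frame'][v:v+h,u:u+w],None,fx=4,fy=4,interpolation=cv2.INTER_CUBIC);
cv2.imwrite('pics/over_p.png',A)"
```

```text
t: 9.85
ee_pos: [481.3, 310.4, 118.4]
orientation: [-0.016, -3.139, 0.003]
ft_force: [-0.7, 0.4, -4.3]
width: 49.9
grasp_force: 29.7
pos [481.28 310.44 118.44] yawy 1.5607 F [-0.72  0.37 -4.28] w 49.9 t 9.85
shift [-0.8  1.1 38.4] turn [-0.002  -0.0026 -0.0003] q6 -1.01
```

View pics/over_p.png

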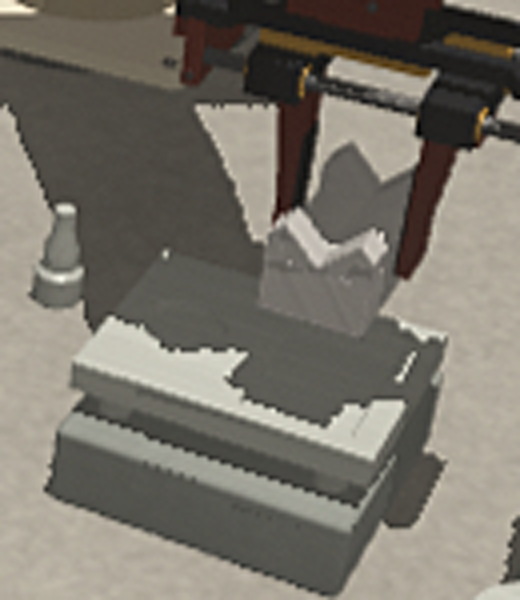

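The held block hangs above the pocket. The bottom corners of its front face are at crop (260,303) and (368,335), i.e. image (460,235.8) and (487,243.8). I work out its offset from the TCP, and re-measure the pocket in the scene view in code.

```bash
cat > e.py <<'E'
from fit import *
z=128.3
p=[ray(S,460,235.8,z),ray(S,487,243.8,z)];print('front bottom corners',[q.round(1) for q in p],'mid',(p[0]+p[1]).round(1)/2,'expect x',481.3+45)
# gradient alignment of pocket/table rim in stored first images
from scipy.optimize import minimize
def prep(f):
    g=cv2.cvtColor(cv2.imread(f),cv2.COLOR_BGR2GRAY).astype(np.float32);g=cv2.GaussianBlur(g,(0,0),1)
    return np.hypot(cv2.Sobel(g,5,1,0),cv2.Sobel(g,5,0,1))
def seg(a,b):return [np.array(a)+(np.array(b)-a)*t for t in np.linspace(.05,.95,40)]
rect=lambda x,y,z,y0=0:[s for i in range(4) for s in seg(c4(x,y,z,y0)[i],c4(x,y,z,y0)[(i+1)%4])]
c4=lambda x,y,z,y0:[(x,y+y0,z),(x,-y+y0,z),(-x,-y+y0,z),(-x,y+y0,z)]
def cost(p,pts,ims):
    c=0
    for im,g in ims:
        u=np.array([proj(im,W(p,q)) for q in pts],np.float32)
        c-=cv2.remap(g,u[:,0].copy(),u[:,1].copy(),cv2.INTER_LINEAR).mean()
    return c
gT=(T,prep('pics/top0.png'));gS=(S,prep('pics/scene0.png'))
for nm,pts in(('pocket',rect(47,27,76,33)),('table',rect(60,75,76)),('both',rect(47,27,76,33)+rect(60,75,76))):
  for ims in([gT],[gS],[gT,gS]):
    r=min((minimize(lambda q:cost(q*[1,1,.01],pts,ims),np.array([483+i,279+j,-1+k]),method='Nelder-Mead') for i in(-2,2) for j in(-2,2) for k in(-1,1)),key=lambda r:r.fun)
    p=r.x*[1,1,.01];print(nm,len(ims),p.round(3),'pocket',np.round(W(p,(0,33,70)),1),round(r.fun,1))
E
python3 e.py
```

```text
front bottom corners [array([522.1, 284.6, 128.3]), array([522.5, 335.8, 128.3])] mid [522.3 310.2 128.3] expect x 526.3
pocket 1 [ 4.96301e+02  2.96083e+02 -2.00000e-02] pocket [496.9 329.1  70. ] -60.1
pocket 1 [ 4.92259e+02  2.92557e+02 -2.10000e-02] pocket [493.  325.5  70. ] -164.4
pocket 2 [ 4.93075e+02  2.93066e+02 -2.00000e-02] pocket [493.7 326.1  70. ] -204.4
table 1 [ 4.82981e+02  2.80516e+02 -2.10000e-02] pocket [483.7 313.5  70. ] -145.5
table 1 [ 4.79857e+02  2.77633e+02 -2.10000e-02] pocket [480.5 310.6  70. ] -156.0
table 2 [ 4.81522e+02  2.78614e+02 -2.10000e-02] pocket [482.2 311.6  70. ] -272.6
both 1 [ 4.84131e+02  2.81510e+02 -2.10000e-02] pocket [484.8 314.5  70. ] -87.8
both 1 [ 4.79728e+02  2.77010e+02 -2.00000e-02] pocket [480.4 310.   70. ] -123.7
both 2 [ 4.80452e+02  2.77675e+02 -2.10000e-02] pocket [481.1 310.7  70. ] -194.8
```

```bash
python3 -m handwheel '[[0.3,0.9,0,0.002,0.0026,0.011,0.7],[0,0,20,0,0,0,0.7],[0,0,20,0,0,0,0.7],[0,0,6,0,0,0,0.7],[0,0,2,0,0,0,0.7],[0,0,0,0,0,0,0.7]]'; python3 go.py 481 311.3 60.2 1.55; python3 -m handwheel '[[0,0,1,0,0,0,0.7],[0,0,1,0,0,0,0.7],[0,0,1,0,0,0,0.7],[0,0,1,0,0,0,0.7],[0,0,1,0,0,0,0.7],[0,0,0,0,0,0,0.7]]'
```

```text
t: 10.75
ee_pos: [482.4, 312.3, 72.7]
orientation: [-0.033, -3.14, 0.002]
ft_force: [0.2, -1.0, -5.0]
width: 49.8
grasp_force: 29.7
pos [482.4  312.28  72.74] yawy 1.5497 F [ 0.2 -1.  -5. ] w 49.8 t 10.75
shift [ 1.4 -1.  12.5] turn [-0.0015 -0.0018 -0.0003] q6 -1.0
t: 11.5
ee_pos: [481.9, 312.1, 67.1]
orientation: [-0.033, -3.139, 0.003]
ft_force: [-0.2, 0.4, -4.2]
width: 49.9
grasp_force: 29.7
```

```bash
python3 -m handwheel '[[0.8,-0.7,0,-0.0015,-0.0018,0,0.7],[0,0,0,0,0,0,0.7],[0,0,1,0,0,0,0.7],[0,0,1,0,0,0,0.7],[0,0,0,0,0,0,0.7]]'; python3 -m handwheel '[[0,0,1,0,0,0,0.7],[0,0,0,0,0,0,0.7]]'; python3 -m handwheel '[[0,0,1,0,0,0,0.7],[0,0,0,0,0,0,0.7]]'
```

```text
t: 12.12
ee_pos: [481.1, 311.4, 65.0]
orientation: [-0.033, -3.14, 0.001]
ft_force: [-0.8, 0.9, -4.8]
width: 49.9
grasp_force: 29.7
t: 12.38
ee_pos: [481.1, 311.4, 64.1]
orientation: [-0.033, -3.14, 0.001]
ft_force: [0.3, -0.2, -3.9]
width: 49.9
grasp_force: 29.7
t: 12.62
ee_pos: [481.1, 311.4, 63.1]
orientation: [-0.033, -3.14, 0.001]
ft_force: [0.7, 0.1, -4.9]
width: 49.8
grasp_force: 29.7
```

Underside is 3 mm below the rim with no contact, so it is entering the pocket.

```bash
python3 -m handwheel '[[0,0,1,0,0,0,0.7],[0,0,1,0,0,0,0.7],[0,0,0,0,0,0,0.7]]'; python3 -m handwheel '[[0,0,1,0,0,0,0.7],[0,0,0,0,0,0,0.7],[0,0,0,0,0,0,0.7]]'
```

```text
t: 13.0
ee_pos: [481.0, 311.4, 61.1]
orientation: [-0.033, -3.14, 0.001]
ft_force: [-0.6, 0.5, -4.7]
width: 50.3
grasp_force: 29.7
t: 13.38
ee_pos: [481.2, 311.4, 60.2]
orientation: [-0.033, -3.141, 0.001]
ft_force: [0.7, -0.7, -4.4]
width: 49.9
grasp_force: 29.7
```

```bash
python3 -m handwheel '[[0,0,0.5,0,0,0,0.7],[0,0,0,0,0,0,0.7],[0,0,0,0,0,0,0.7]]'
```

```text
t: 13.75
ee_pos: [481.2, 311.4, 60.1]
orientation: [-0.033, -3.141, 0.001]
ft_force: [-2.6, -1.2, 5.4]
width: 50.0
grasp_force: 29.7
```

The block is seated on the pocket floor. I release it, rise, and go to the barrel.

```bash
python3 -m handwheel '[[0,0,-0.5,0,0,0,0.7],[0,0,0,0,0,0,0.3],[0,0,0,0,0,0,0.3],[0,0,0,0,0,0,0.3],[0,0,0,0,0,0,0.2],[0,0,-30,0,0,0,0],[0,0,-45,0,0,0,0],[0,0,0,0,0,0,0]]'; python3 go.py 512.6 -235.6 130 0.975
```

```text
t: 14.75
ee_pos: [483.4, 312.8, 138.5]
orientation: [0.033, 3.137, 0.005]
ft_force: [0.1, -0.9, -0.7]
width: 87.6
grasp_force: 0.0
pos [483.37 312.85 138.49] yawy 1.55 F [ 0.11 -0.87 -0.67] w 87.6 t 14.75
shift [ -40.6 -547.7    7. ] turn [0.0044 0.0037 0.575 ] q6 -1.0
```

```bash
python3 -m handwheel '[[-4,-50,0,0,0,0,0],[-4,-50,0,0,0,0,0],[-4,-50,0,0,0,0,0],[-4,-50,0,0,0,0,0],[-4,-50,0,0,0,0,0],[-4,-50,0,0,0,0,0],[-4,-50,0,0,0,0,0],[-4,-50,0,0,0,0,0],[-4,-50,0,0,0,0,0],[-4,-50,0,0,0,0,0]]' >/dev/null; python3 -m handwheel '[[0,-46,0,0,0,0,0],[0,0,0,0,0,0.144,0],[0,0,0,0,0,0.144,0],[0,0,0,0,0,0.144,0],[0,0,0,0,0,0.144,0],[0,0,0,0,0,0,0],[0,0,0,0,0,0,0]]'; python3 go.py 512.6 -235.6 40 0.975
cat >> e2.py <<'E'
from fit import *
from e import prep,cost,gT,gS,seg
from scipy.optimize import minimize
# barrel silhouettes: per camera, tangent lines of cylinder; use local offsets perpendicular to the view
def cyl(im,p):
    c=-im['R'].T@im['t'];ax=np.array([np.cos(p[2]),np.sin(p[2]),0]);m=np.array([p[0],p[1],33.]);v=c-m;v-=ax*(ax@v);D=np.linalg.norm(v);v/=D;n=np.cross(ax,v);s=18/D;k=np.sqrt(1-s*s)
    return [m+ax*t+18*(sg*k*n+s*v) for sg in(-1,1) for t in np.linspace(-45,45,40)]
def f(p,ims):
    k=0
    for im,g in ims:
        u=np.array([proj(im,x) for x in cyl(im,p)],np.float32);k-=cv2.remap(g,u[:,0].copy(),u[:,1].copy(),cv2.INTER_LINEAR).mean()
        if 1:
            e=[W(p,(sx*50,18*np.cos(t),33+18*np.sin(t))) for sx in(-1,1) for t in np.linspace(.3,2.8,20)]
            u=np.array([proj(im,x) for x in e],np.float32);k-=.5*cv2.remap(g,u[:,0].copy(),u[:,1].copy(),cv2.INTER_LINEAR).mean()
    return k
for ims in([gT],[gS],[gT,gS]):
    r=min((minimize(lambda q:f(q*[1,1,.01],ims),np.array([512+i,-235+j,-60+k]),method='Nelder-Mead') for i in(-2,2) for j in(-2,2) for k in(-2,2)),key=lambda r:r.fun);print((r.x*[1,1,.01]).round(3),r.fun)
E
python3 e2.py|tail -3
```

```text
t: 16.88
ee_pos: [509.5, -235.1, 134.9]
orientation: [-0.919, -3.003, 0.001]
ft_force: [0.5, -0.1, -0.7]
width: 87.6
grasp_force: 0.0
pos [ 509.51 -235.09  134.87] yawy 0.9768 F [ 0.53 -0.15 -0.67] w 87.6 t 16.88
shift [-3.   1.4 94.9] turn [-0.001  -0.0012  0.0018] q6 -1.43
[ 518.474 -225.599   -0.653] -83.27229309082031
[ 537.79  -226.859   -0.572] -180.61398315429688
[ 531.948 -221.75    -0.608] -225.5250244140625
```

The automatic fit wandered off, so I keep the verified click fit (512.6, −235.6, −0.596) and descend.

```bash
python3 -m handwheel '[[-3,1.4,0,0,0,0,0],[0,0,40,0,0,0,0],[0,0,40,0,0,0,0],[0,0,30,0,0,0,0],[0,0,15,0,0,0,0],[0,0,0,0,0,0,0],[0,0,0,0,0,0,0]]'; python3 go.py 512.6 -235.6 -4 0.975
```

```text
t: 17.85
ee_pos: [513.9, -236.2, 11.5]
orientation: [0.923, 3.002, -0.002]
ft_force: [-0.1, 0.8, 1.1]
width: 87.8
grasp_force: 0.0
pos [ 513.86 -236.23   11.46] yawy 0.9742 F [-0.08  0.79  1.12] w 87.8 t 17.85
shift [ 1.4 -0.2 15.5] turn [-0.0006  0.0013 -0.0008] q6 -1.42
```

```bash
python3 -m handwheel '[[0,0,4,0,0,0,0],[0,0,4,0,0,0,0],[0,0,3,0,0,0,0],[0,0,0,0,0,0,0],[0,0,0,0,0,0,0.4],[0,0,0,0,0,0,0.4],[0,0,0,0,0,0,0.4],[0,0,0,0,0,0,0.4]]'; python3 -m handwheel '[[0,0,0,0,0,0,0.47],[0,0,0,0,0,0,0.55],[0,0,0,0,0,0,0.7],[0,0,0,0,0,0,0.8],[0,0,0,0,0,0,0.8],[0,0,0,0,0,0,0.8]]'; python3 go.py 512.6 -235.6 -4 0.975
```

```text
t: 18.85
ee_pos: [513.0, -235.9, -0.5]
orientation: [-0.923, -3.002, 0.001]
ft_force: [-1.1, -0.2, 0.0]
width: 53.8
grasp_force: 0.0
t: 19.6
ee_pos: [511.8, -237.5, -0.3]
orientation: [-0.922, -3.002, 0.004]
ft_force: [-5.9, -9.2, 4.1]
width: 35.6
grasp_force: 30.0
pos [ 5.1183e+02 -2.3745e+02 -3.3000e-01] yawy 0.9748 F [-5.88 -9.22  4.13] w 35.6 t 19.6
shift [0.4 2.  3.7] turn [-0.0031 -0.0007 -0.0002] q6 -1.42
```

```bash
python3 -m handwheel '[[0,-1.7,0,0,0,0,0.8],[0,0,-2,0,0,0,0.8],[0,0,-10,0,0,0,0.8],[0,0,-30,0,0,0,0.8],[0,0,-40,0,0,0,0.8],[0,0,-40,0,0,0,0.8],[0,0,-18,0,0,0,0.8],[0,0,0,0,0,0,0.8],[0,0,0,0,0,0,0.8]]'; python3 go.py 482 311.4 140 1.55
```

```text
t: 20.72
ee_pos: [511.1, -236.6, 138.0]
orientation: [-0.923, -3.0, 0.0]
ft_force: [0.1, 0.3, -3.3]
width: 35.4
grasp_force: 30.0
pos [ 511.14 -236.64  137.98] yawy 0.974 F [ 0.13  0.33 -3.31] w 35.4 t 20.73
shift [332.1 436.9  -1.6] turn [-4.00e-04 -3.10e-03 -5.76e-01] q6 -1.43
```

```bash
python3 -m handwheel '[[0,0,0,0,0,-0.144,0.8],[0,0,0,0,0,-0.144,0.8],[0,0,0,0,0,-0.144,0.8],[0,0,0,0,0,-0.144,0.8],[0,0,0,0,0,0,0.8],[0,0,0,0,0,0,0.8]]'; python3 go.py 482 311.4 140 1.55
```

```text
t: 21.48
ee_pos: [511.6, -236.9, 138.4]
orientation: [-0.037, -3.139, -0.0]
ft_force: [-0.5, 0.6, -2.6]
width: 35.4
grasp_force: 30.0
pos [ 511.58 -236.93  138.4 ] yawy 1.5472 F [-0.54  0.59 -2.59] w 35.4 t 21.48
shift [ 42.5 547.5  -1.4] turn [ 0.0003 -0.0024 -0.0028] q6 -2.0
```

```bash
python3 -m handwheel '[[4,50,0,0,0,0,0.8],[4,50,0,0,0,0,0.8],[4,50,0,0,0,0,0.8],[4,50,0,0,0,0,0.8],[4,50,0,0,0,0,0.8],[4,50,0,0,0,0,0.8],[4,50,0,0,0,0,0.8],[4,50,0,0,0,0,0.8],[4,50,0,0,0,0,0.8],[4,50,0,0,0,0,0.8]]' >/dev/null; python3 -m handwheel '[[2.5,48,0,0,0,-0.003,0.8],[0,0,0,0,0,0,0.8],[0,0,0,0,0,0,0.8],[0,0,0,0,0,0,0.8]]'; python3 go.py 481.3 311.4 120 1.55
python3 -c "
from h import *
S=shot('scene');T=shot('top')
u,v,w,h=405,140,120,140
A=cv2.resize(S['frame'][v:v+h,u:u+w],(514,600),interpolation=cv2.INTER_CUBIC)
B=cv2.resize(T['frame'][200:320,150:207],(285,600),interpolation=cv2.INTER_CUBIC)
cv2.imwrite('pics/last.png',np.hstack([A,B]))
cv2.imwrite('pics/s5.png',S['frame']);cv2.imwrite('pics/t5.png',T['frame'])"
```

```text
t: 23.22
ee_pos: [480.9, 310.4, 138.9]
orientation: [-0.031, -3.14, 0.002]
ft_force: [0.1, 0.2, -2.9]
width: 35.5
grasp_force: 30.0
pos [480.91 310.37 138.93] yawy 1.5512 F [ 0.11  0.18 -2.87] w 35.5 t 23.23
shift [-0.4  1.1 18.9] turn [-0.0011 -0.0015  0.0012] q6 -1.0
```

I save the last view for the check in the V. Lowering now; seating is expected at TCP z ≈ 92.7.

```bash
python3 -m handwheel '[[-0.4,1,0,-0.001,-0.0015,0.001,0.8],[0,0,20,0,0,0,0.8],[0,0,12,0,0,0,0.8],[0,0,4,0,0,0,0.8],[0,0,0,0,0,0,0.8],[0,0,0,0,0,0,0.8]]'; python3 go.py 481.3 311.4 92.7 1.55;  python3 -m handwheel '[[0,0,2,0,0,0,0.8],[0,0,2,0,0,0,0.8],[0,0,1,0,0,0,0.8],[0,0,0,0,0,0,0.8],[0,0,0,0,0,0,0.8]]'
```

```text
t: 24.08
ee_pos: [481.8, 312.8, 103.6]
orientation: [0.03, 3.14, 0.001]
ft_force: [-0.3, 0.4, -3.3]
width: 35.2
grasp_force: 30.0
pos [481.81 312.81 103.64] yawy 1.552 F [-0.25  0.4  -3.28] w 35.2 t 24.07
shift [ 0.5 -1.4 10.9] turn [0.0009 0.0013 0.002 ] q6 -1.0
t: 24.7
ee_pos: [481.5, 312.6, 98.2]
orientation: [0.03, 3.141, 0.001]
ft_force: [0.2, -0.1, -2.9]
width: 35.4
grasp_force: 30.0
```

```bash
python3 -m handwheel '[[0.2,-1.2,0,0,0,0,0.8],[0,0,1,0,0,0,0.8],[0,0,1,0,0,0,0.8],[0,0,1,0,0,0,0.8],[0,0,0,0,0,0,0.8],[0,0,0,0,0,0,0.8]]'; python3 -m handwheel '[[0,0,1,0,0,0,0.8],[0,0,0.5,0,0,0,0.8],[0,0,0,0,0,0,0.8],[0,0,0,0,0,0,0.8]]'
```

```text
t: 25.45
ee_pos: [481.3, 311.4, 95.2]
orientation: [0.03, 3.141, 0.001]
ft_force: [-0.3, 0.4, -1.9]
width: 35.5
grasp_force: 30.0
t: 25.95
ee_pos: [481.4, 311.5, 94.0]
orientation: [0.03, 3.14, 0.001]
ft_force: [-1.0, -0.6, 2.5]
width: 35.1
grasp_force: 30.0
```

```bash
python3 -m handwheel '[[0,0,0.4,0,0,0,0.8],[0,0,0,0,0,0,0.8],[0,0,0,0,0,0,0.8]]'; python3 -c "
from h import *
o=sensors.get_obs();print(o['ee_pos'],o['ft_force'],o['moment'])"
```

```text
t: 26.32
ee_pos: [481.4, 311.5, 93.4]
orientation: [0.03, 3.14, 0.001]
ft_force: [-0.9, 0.5, 3.6]
width: 35.4
grasp_force: 30.0
[481.38116813 311.52723582  93.40928616] [-0.91838574  0.48561544  3.61877209] [ 0.06246813  0.1970694  -0.05302571]
```

The load now equals the table's preload, so the barrel sits on the flanks. I release it, rise, and look.

```bash
python3 -m handwheel '[[0,0,-0.6,0,0,0,0.8],[0,0,0,0,0,0,0.5],[0,0,0,0,0,0,0.4],[0,0,0,0,0,0,0.3],[0,0,0,0,0,0,0.2],[0,0,-30,0,0,0,0.2],[0,0,-50,0,0,0,0.2],[0,0,-30,0,0,0,1],[0,0,0,0,0,0,1],[0,0,0,0,0,0,1]]'; python3 -m handwheel '[[0,0,-40,0,0,0,1],[0,0,0,0,0,0,1],[0,0,0,0,0,0,1]]'
python3 -c "
from h import *
S=shot('scene');T=shot('top')
def mk(im,u,v,w,h,k):
    F=cv2.resize(im['frame'],None,fx=k,fy=k,interpolation=cv2.INTER_CUBIC)
    c,s=np.cos(-.021),np.sin(-.021)
    for sx in(-50,50):
        for t in np.linspace(0,6.28,60):
            q=np.array([482+c*sx,311.4+s*sx,126])+18*np.array([0,np.cos(t),np.sin(t)]);p=proj(im,q)
            cv2.circle(F,tuple((p*k+k/2-.5).astype(int)),1,(0,0,255),-1)
    return F[v*k:(v+h)*k,u*k:(u+w)*k]
A=mk(S,410,180,110,120,4);B=mk(T,150,230,80,120,4)
cv2.imwrite('pics/inV.png',np.hstack([A,B]));cv2.imwrite('pics/s6.png',S['frame']);cv2.imwrite('pics/t6.png',T['frame'])"
```

```text
t: 27.58
ee_pos: [480.6, 311.0, 202.9]
orientation: [-0.03, -3.141, 0.0]
ft_force: [-0.6, -0.8, -0.7]
width: 44.4
grasp_force: 0.0
t: 27.95
ee_pos: [480.4, 310.8, 242.2]
orientation: [-0.03, -3.14, 0.001]
ft_force: [0.3, -0.2, -0.8]
width: 13.7
grasp_force: 0.0
```

View pics/inV.png

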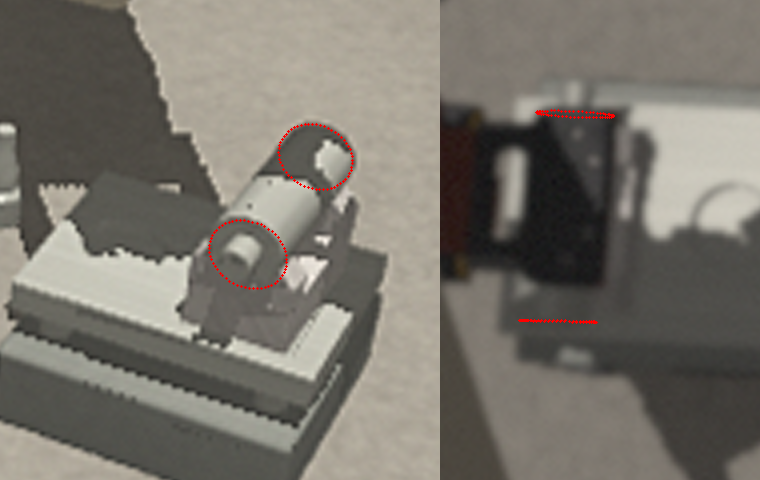

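The barrel lies level in the V. Its end face, at crop (243,252), coincides with the predicted centred circle (248,255), and the far end matches too. Next, shut fingers press on its top at mid-length; contact is expected at TCP z ≈ 125.

```bash
python3 -m handwheel '[[-1.2,0.6,0,0,0,0,1],[0,0,30,0,0,0,1],[0,0,40,0,0,0,1],[0,0,25,0,0,0,1],[0,0,8,0,0,0,1],[0,0,0,0,0,0,1],[0,0,0,0,0,0,1]]'; python3 go.py 482 311.4 125 1.55
```

```text
t: 28.92
ee_pos: [483.2, 312.4, 142.0]
orientation: [0.029, 3.139, 0.002]
ft_force: [0.5, -0.1, 0.0]
width: 0.3
grasp_force: 0.0
pos [483.16 312.42 141.95] yawy 1.552 F [ 0.51 -0.07  0.01] w 0.3 t 28.93
shift [ 1.2 -1.1 17. ] turn [0.0015 0.0022 0.002 ] q6 -1.0
```

```bash
python3 -m handwheel '[[0.8,-0.7,3,0,0,0,1],[0,0,3,0,0,0,1],[0,0,3,0,0,0,1],[0,0,2,0,0,0,1],[0,0,1,0,0,0,1],[0,0,0,0,0,0,1],[0,0,0,0,0,0,1]]'; python3 -m handwheel '[[0,0,1,0,0,0,1],[0,0,1,0,0,0,1],[0,0,0,0,0,0,1]]';python3 -m handwheel '[[0,0,1,0,0,0,1],[0,0,1,0,0,0,1],[0,0,0,0,0,0,1]]'
```

```text
t: 29.8
ee_pos: [481.7, 311.3, 128.9]
orientation: [0.03, 3.141, 0.001]
ft_force: [-0.1, -0.2, 0.0]
width: 0.6
grasp_force: 0.0
t: 30.18
ee_pos: [481.5, 311.2, 126.7]
orientation: [0.03, 3.141, 0.001]
ft_force: [-0.5, -0.7, 0.7]
width: 0.5
grasp_force: 0.0
t: 30.55
ee_pos: [481.6, 311.2, 124.8]
orientation: [0.029, 3.141, 0.001]
ft_force: [-0.4, 0.0, 0.0]
width: 0.4
grasp_force: 0.0
```

```bash
for i in 1; do python3 -m handwheel '[[0,0,0.5,0,0,0,1],[0,0,0.5,0,0,0,1],[0,0,0,0,0,0,1]]'; done; python3 -m handwheel '[[0,0,0.5,0,0,0,1],[0,0,0.5,0,0,0,1],[0,0,0,0,0,0,1]]'
```

```text
t: 30.92
ee_pos: [481.6, 311.3, 123.8]
orientation: [0.03, 3.141, 0.001]
ft_force: [-0.3, 0.3, 0.2]
width: 0.3
grasp_force: 0.0
t: 31.3
ee_pos: [481.6, 311.3, 122.8]
orientation: [0.029, 3.141, 0.001]
ft_force: [-0.8, 0.1, -0.4]
width: 0.4
grasp_force: 0.0
```

```bash
python3 -m handwheel '[[0,0,0.5,0,0,0,1],[0,0,0.5,0,0,0,1],[0,0,0,0,0,0,1]]'; python3 -m handwheel '[[0,0,0.5,0,0,0,1],[0,0,0.5,0,0,0,1],[0,0,0,0,0,0,1]]'
```

```text
t: 31.68
ee_pos: [481.6, 311.3, 121.8]
orientation: [0.03, 3.141, 0.001]
ft_force: [-0.1, -1.0, 1.3]
width: 0.3
grasp_force: 0.0
t: 32.05
ee_pos: [481.6, 311.3, 120.8]
orientation: [0.029, 3.141, 0.001]
ft_force: [-0.3, 0.0, 0.1]
width: 0.5
grasp_force: 0.0
```

```bash
python3 -m handwheel '[[0,0,0.5,0,0,0,1],[0,0,0.5,0,0,0,1],[0,0,0,0,0,0,1]]'
```

```text
t: 32.42
ee_pos: [481.6, 311.3, 119.8]
orientation: [0.029, 3.141, 0.001]
ft_force: [-0.0, -1.4, 0.1]
width: 0.6
grasp_force: 0.0
```

```bash
python3 -m handwheel '[[0,0,0.5,0,0,0,1],[0,0,0.5,0,0,0,1],[0,0,0,0,0,0,1]]'; python3 -m handwheel '[[0,0,0.5,0,0,0,1],[0,0,0.5,0,0,0,1],[0,0,0,0,0,0,1]]'
```

```text
t: 32.8
ee_pos: [481.6, 311.3, 118.8]
orientation: [0.03, 3.141, 0.001]
ft_force: [0.5, -0.1, 0.8]
width: 0.7
grasp_force: 0.0
t: 33.17
ee_pos: [481.7, 311.4, 118.1]
orientation: [0.029, 3.141, 0.001]
ft_force: [-0.6, -0.5, 2.4]
width: 0.2
grasp_force: 1.5
```

Contact begins at about 118.3. I press in small steps.

```bash
python3 -m handwheel '[[0,0,0.5,0,0,0,1],[0,0,0.5,0,0,0,1],[0,0,0,0,0,0,1],[0,0,0,0,0,0,1]]'; python3 -m handwheel '[[0,0,1,0,0,0,1],[0,0,1,0,0,0,1],[0,0,0,0,0,0,1],[0,0,0,0,0,0,1]]'
```

```text
t: 33.67
ee_pos: [481.7, 311.3, 117.0]
orientation: [0.03, 3.141, 0.001]
ft_force: [-0.6, -0.5, 3.6]
width: 0.4
grasp_force: 2.1
t: 34.17
ee_pos: [481.7, 311.3, 115.1]
orientation: [0.029, 3.141, 0.001]
ft_force: [-1.6, -0.4, 6.4]
width: 0.6
grasp_force: 3.2
```

The slope matches the spring (1.2 N/mm), with about 3 mm sunk so far. I go to about 8.5 mm.

```bash
python3 -m handwheel '[[0,0,1,0,0,0,1],[0,0,1,0,0,0,1],[0,0,1,0,0,0,1],[0,0,0,0,0,0,1],[0,0,0,0,0,0,1]]'; python3 -m handwheel '[[0,0,1,0,0,0,1],[0,0,1,0,0,0,1],[0,0,0.5,0,0,0,1],[0,0,0,0,0,0,1],[0,0,0,0,0,0,1]]'
```

```text
t: 34.8
ee_pos: [481.7, 311.4, 112.5]
orientation: [0.029, 3.14, 0.001]
ft_force: [-2.4, -1.1, 8.5]
width: 0.7
grasp_force: 4.8
t: 35.42
ee_pos: [481.8, 311.4, 110.2]
orientation: [0.029, 3.14, 0.001]
ft_force: [-2.9, -2.0, 11.5]
width: 0.8
grasp_force: 6.1
```

```bash
python3 -m handwheel '[[0.2,-0.2,0.5,0,0,0,1],[0,0,0.3,0,0,0,1],[0,0,0,0,0,0,1],[0,0,0,0,0,0,1],[0,0,0,0,0,0,1],[0,0,0,0,0,0,1]]'; python3 - <<'E'
from fit import *
# sinking of table seen in scene: shift of the table front edge between before (s6) and now
A=cv2.imread('pics/s6.png');B=S['frame'];cv2.imwrite('pics/s7.png',B)
g=lambda i:cv2.cvtColor(i,cv2.COLOR_BGR2GRAY).astype(np.float32)
P=[proj(S,W([482,278.6,-.021],(60,y,68))) for y in(-65,-30,0)]
for p in P:
    u,v=p.astype(int);a=g(A)[v-12:v+22,u-3:u+4].mean(1);b=g(B)[v-12:v+22,u-3:u+4].mean(1);print(a.astype(int),b.astype(int))
# barrel + table front patch shift by template match
for n,(u,v,w,h) in{'barrel end':(460,230,26,26),'table front left':(412,248,45,14)}.items():
    m=cv2.matchTemplate(g(B)[v-10:v+h+15,u-6:u+w+6],g(A)[v:v+h,u:u+w],5);_,s,_,l=cv2.minMaxLoc(m);print(n,'du,dv',l[0]-6,l[1]-10,round(s,2))
q=np.array([520,280,76.]);print('px/mm down',(proj(S,q-[0,0,10])-proj(S,q))/10)
E
```

```text
t: 36.17
ee_pos: [481.8, 311.4, 109.6]
orientation: [0.029, 3.14, 0.002]
ft_force: [-3.3, -1.2, 12.7]
width: 0.2
grasp_force: 6.4
[147 163 179 183 185 187 195 191 156 113  99 102 102 102  98  87  73  87
  82  66  93 135 154 154 154 152 141 116  91  81  81  82  82  81] [137 151 162 174 176 179 183 188 191 196 201 183 141 107 102 104 103 105
 102  79  73 108 152 159 157 154 143 118  92  82  83  83  84  83]
[197 197 196 197 198 198 202 177 128  93  91 100 104 104  95  80  71  69
  68  76  84 121 154 158 156 152 134 108  88  82  82  82  82  83] [186 171 196 201 200 200 200 200 200 202 201 175 130 105 103 105 105 102
  91  73  84 123 156 160 158 155 137 110  90  83  83  84  83  84]
[199 198 197 197 198 199 199 201 177 124  94  99 104 103 103  97  83  71
  70  70  66  84 122 155 158 158 158 147 123  97  85  84  84  84] [202 207 204 202 202 200 199 200 201 201 202 201 174 130 104 102 104 104
 105  94  75  85 124 157 161 160 160 150 124  98  86  85  86  85]
barrel end du,dv -1 4 0.9
table front left du,dv 0 4 0.9
px/mm down [-0.06929163  0.41937703]
```

The camera shows the table edge about 4 px lower (≈ 9 mm), which agrees with the force of 12.7 N and the z change of about 8.4 mm. The barrel moved down with it. Handing in while pressing.

```bash
python3 -c "
from workcell import ctrl
print(ctrl.close_job())"
```

```text
the job is handed in; nothing more can be done
None
```

I set the V-block in its pocket and let go, laid the barrel in the V, and handed the job in at about 36 s still pressing on the barrel at about 12.7 N, with the table sunk about 8.4 of 12 mm.

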